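Park the rinsed electrode, then show the refillable one to the camera

TASK

The rinsed electrode is still hanging in the electrode arm over its beaker: put it back, tip down, into the free storage tube of the rack so that it does not dry out, lowering it until its collar sits on the rack rather than letting it drop. Only then lift the electrode with the filler stub on its side out of the rack and hold it, tip down, in front of the inspection camera with its tip on the lens axis 100 mm from the lens, its shaft square to the line of sight and the filler stub facing the lens. Finish while still holding it there, steady and touching nothing else; leave the other electrodes, the beaker, the weighing bottle, the vial, the wash bottle and the camera alone.

Things in the scene. Friction and masses are not known exactly. Their poses are not given: they have to be found in the camera images.
- rinsed_electrode: Plain electrode, no side stub: 12 mm glass shaft, grey collar 24 mm wide with its underside 80 mm above the tip, black ribbed head 18 mm thick from 86 to 128 mm, steel plug 11 mm thick to 138 mm; 45 g. Origin at the very tip, z up the axis. Hangs by its collar in the arm, tip 33 mm above the bench inside the beaker; lift it straight up 85 mm or more, tip out of the arm, before moving sideways.
- filler_electrode: To inspect: 12 mm glass shaft, grey collar 24 mm wide with its underside 80 mm above the tip, black ribbed head 18 mm thick from 86 to 128 mm, steel plug 11 mm thick to 138 mm; 45 g. Origin at the very tip, z up the axis, x along the filler stub, a round spigot 92 mm above the tip, reaching 28 mm out. Grip the head, fingers square to the stub. In the rack, stub roughly away from the robot.
- plain_electrode_a: Plain electrode, no side stub: 12 mm glass shaft, grey collar 24 mm wide with its underside 80 mm above the tip, black ribbed head 18 mm thick from 86 to 128 mm, steel plug 11 mm thick to 138 mm; 45 g. Origin at the very tip, z up the axis. Stands in one of the rack's tubes and stays there.
- plain_electrode_b: Plain electrode, no side stub: 12 mm glass shaft, grey collar 24 mm wide with its underside 80 mm above the tip, black ribbed head 18 mm thick from 86 to 128 mm, steel plug 11 mm thick to 138 mm; 45 g. Origin at the very tip, z up the axis. Stands in another of the rack's tubes and stays there.
- filler_cap (a point): Outer end of the filler stub of filler_electrode, 28 mm out from its axis (electrode x) and 92.5 mm above its tip.
- rack: Fixed storage rack, 215 x 62 mm, 95 mm high: grey foot, white top plate and four clear storage tubes in a row along its x, 55 mm apart. Origin at the centre of its underside, z up. Three tubes are occupied; one is free.
- well_1 (a point): Centre of the mouth of storage tube 1 (nearest the robot) at the rack's top face, 95 mm above the bench. Bore 15 mm with a 1.5 mm chamfer, 82 mm deep; an electrode (12 mm shaft) is home when its collar lies on the top face, its tip then 80 mm below this point.
- well_2 (a point): Centre of the mouth of storage tube 2 (between) at the rack's top face, 95 mm above the bench. Bore 15 mm with a 1.5 mm chamfer, 82 mm deep; an electrode (12 mm shaft) is home when its collar lies on the top face, its tip then 80 mm below this point.
- well_3 (a point): Centre of the mouth of storage tube 3 (between) at the rack's top face, 95 mm above the bench. Bore 15 mm with a 1.5 mm chamfer, 82 mm deep; an electrode (12 mm shaft) is home when its collar lies on the top face, its tip then 80 mm below this point.
- well_4 (a point): Centre of the mouth of storage tube 4 (farthest from the robot) at the rack's top face, 95 mm above the bench. Bore 15 mm with a 1.5 mm chamfer, 82 mm deep; an electrode (12 mm shaft) is home when its collar lies on the top face, its tip then 80 mm below this point.
- electrode_arm: Fixed electrode stand: foot 112 x 92 x 10 mm, steel post behind (60 mm along +x from the hole, 120 mm high) and a black bored arm. Origin on the bench right under the hole, z up.
- hole_in_arm (a point): Centre of the 15 mm hole through the arm, at the arm's top face, 113 mm above the bench; the arm is 10 mm thick.
- rinse_beaker: Small loose glass beaker, 54 mm wide, 58 mm high, standing on the foot of the electrode stand under the hole (rim 68 mm above the bench); origin at the centre of its underside, z up. Leave alone.
- camera: Fixed stand of the inspection camera: foot 120 x 95 x 14 mm, post 16 mm thick, 314 mm high, 30 mm along +x from the origin (centre of the foot's underside). The camera head, on the robot's side of the post, looks towards the robot and 30 degrees down; its clamped height differs from start to start. Leave untouched.
- lens (a point): Centre of the front of the lens, inside a ring light 56 mm wide. Axes as for focus: -x is the line of sight, which dips 30 degrees below the horizontal.
- focus (a point): Point in the air on the lens axis, 100 mm before the lens, 0.11 to 0.15 m above the bench: the tip belongs here. Its x points back to the lens; its z is square to the line of sight, 30 degrees from vertical, leaning away from the camera. Presented well, the electrode's x and z lie along these: head up and leaning away, stub towards the lens.
- titrator_front (a point): Middle of the front edge of the big fixed white titrator behind the electrode stand, 270 mm wide and deep: its body is 145 mm high, the glass cell and fittings on it up to 430 mm. It stands between rack and camera: carry the electrode round its front, not across it.
- weigh_bottle: Bystander: loose glass weighing bottle with knob lid, 39 mm wide, 59 mm high; origin at the centre of its underside, z up.
- vial_1: Bystander: loose crimp-cap vial, 22 mm wide, 43 mm high; origin at the centre of its underside, z up.
- wash_bottle: Bystander: loose white wash bottle with green spout, about 100 mm wide, 215 mm high; origin near the centre of its underside, z up.

How it is judged (in metres and radians):
On the way, in this order (a step that is already met when the one before it is completed fails the run):
1. the rinsed electrode is seated in the free storage tube and let go, the filler electrode still in the rack (((horizontal distance between rinsed_electrode and well_1 below 0.005 m and z of rinsed_electrode in the frame of well_1 below -0.076 m) or (horizontal distance between rinsed_electrode and well_2 below 0.005 m and z of rinsed_electrode in the frame of well_2 below -0.076 m) or (horizontal distance between rinsed_electrode and well_3 below 0.005 m and z of rinsed_electrode in the frame of well_3 below -0.076 m) or (horizontal distance between rinsed_electrode and well_4 below 0.005 m and z of rinsed_electrode in the frame of well_4 below -0.076 m)) and angle between rinsed_electrode's own z axis and vertical below 0.08 rad and contact force between the fingers and rinsed_electrode below 0.05 N), for 0.2 s.
2. the filler electrode is lifted clear of the rack (z of filler_electrode in the frame of rack above 0.097 m), for 0.1 s.
At the end, for the whole second after the job is handed in: Rinsed electrode home in a tube (76 mm deep, 5 mm off axis) and let go; filler electrode gripped, still, clear of rack and camera, tip within 12 mm of focus, axis within 0.15 rad of focus z, stub towards the lens within 0.35 rad; plain electrodes in their tubes (all of step 1 and distance between filler_electrode and focus below 0.012 m and angle between the z axis of filler_electrode and the z axis of focus, either way round below 0.15 rad and z of filler_cap in the frame of focus above 0.05 m and angle between the x axis of filler_electrode and the x axis of focus, either way round below 0.35 rad and x of filler_cap in the frame of focus above 0 m and contact force between the fingers and filler_electrode above 0.5 N and linear speed of filler_electrode below 0.03 m/s and contact force between filler_electrode and camera below 0.05 N and contact force between filler_electrode and rack below 0.05 N and ((horizontal distance between plain_electrode_a and well_1 below 0.005 m and z of plain_electrode_a in the frame of well_1 below -0.076 m) or (horizontal distance between plain_electrode_a and well_2 below 0.005 m and z of plain_electrode_a in the frame of well_2 below -0.076 m) or (horizontal distance between plain_electrode_a and well_3 below 0.005 m and z of plain_electrode_a in the frame of well_3 below -0.076 m) or (horizontal distance between plain_electrode_a and well_4 below 0.005 m and z of plain_electrode_a in the frame of well_4 below -0.076 m)) and ((horizontal distance between plain_electrode_b and well_1 below 0.005 m and z of plain_electrode_b in the frame of well_1 below -0.076 m) or (horizontal distance between plain_electrode_b and well_2 below 0.005 m and z of plain_electrode_b in the frame of well_2 below -0.076 m) or (horizontal distance between plain_electrode_b and well_3 below 0.005 m and z of plain_electrode_b in the frame of well_3 below -0.076 m) or (horizontal distance between plain_electrode_b and well_4 below 0.005 m and z of plain_electrode_b in the frame of well_4 below -0.076 m))); the arm keeps its last pose, push and grip.
It fails at once if an electrode is dropped (it moves faster than 0.5 m/s out of the fingers) ((linear speed of rinsed_electrode above 0.5 m/s and contact force between the fingers and rinsed_electrode below 0.05 N) or (linear speed of filler_electrode above 0.5 m/s and contact force between the fingers and filler_electrode below 0.05 N) or (linear speed of plain_electrode_a above 0.5 m/s and contact force between the fingers and plain_electrode_a below 0.05 N) or (linear speed of plain_electrode_b above 0.5 m/s and contact force between the fingers and plain_electrode_b below 0.05 N)).
It fails at once if a bystander, the beaker or a plain electrode in the rack is moved by more than 25 mm (distance of any of rinse_beaker, weigh_bottle, vial_1, wash_bottle, plain_electrode_a, plain_electrode_b from where it was at the start of the episode above 0.025 m).
It fails at once if the camera or its stand is pushed with more than 3 N (contact force between any of the arm, the fingers, filler_electrode, rinsed_electrode and camera above 3 N).
It also fails if it takes over 64 s, if anything falls off the work surface, if the arm or the gripper's body presses on something with over 40 N, if the wrist force passes 120 N, or if a joint passes its speed limit or range.

ROBOT

A 6-joint arm with a two-finger parallel gripper is mounted at the origin on a cart in front of the work surface, level with it; the furniture and walls round the work are solid. World frame = base frame: x ahead of the robot, y to its left, z up, the work surface at z = 0. Lengths are in m, angles in degrees, forces in N, time in s.
With the tool pointing down it reaches from about 0.375 to 0.9 m from the base axis. Payload 3.1 kg.
Tool frame: the origin (TCP) lies midway between the tips of the shut fingers; the grasp point (between the pads) lies 19 mm behind it; z points along the fingers, y is the line along which they close (so a half turn about z gives the same grasp; the last joint's range is limited). The gripper opens to 87 mm and grips with 3 to 60 N. Pads are 19 mm wide; open, the fingers measure 117 mm over their backs; the gripper's body (75 mm by 190 mm) begins 51 mm behind the grasp point.
Start: joints at [-78.524, 30.224, 82.088, -0, 67.689, -10.227], TCP at [0.231, -0.581, 0.223] pointing down, gripper open.
Joint ranges: [-176.69, 176.69], [-43.24, 126.21], [12.49, 139.97], [-82, 262], [0, 151.66], [-163.58, 163.58]. Speed limits (degrees/s): [159.86, 159.86, 180, 180, 180, 180].

INTERFACE

Orientations are given as a 3x3 rotation matrix whose columns are the frame's x, y, z axes.
In Python, from rig import read_state, optics, bot gives the robot as it stands. The module is installed in compiled form; this text tells all that it offers.
- The arm moves only by the tool send_rows, never from a script. Its argument "commands" is a list of rows, each a list of 7 numbers: the turn, a rotation vector about the tool's x, y, z in units of 5 degrees (1.0 is 5 degrees), then the shift along the tool's x, y, z in units of 30 mm (1.0 is 30 mm), then the opening, from 0 (shut) to 1 (fully open). In form: [[rx, ry, rz, tx, ty, tz, gripper], ...]. A call has 1 to 20 rows; each row is the pose to reach, as a shift and turn from the pose commanded when the call began, along the tool's axes at that moment; what a row does not reach only later rows make up. A row lasts 1/12 s, in which the tool goes at most 41.7 mm and 7.16 degrees, less where a joint would pass 70% of its speed; a pose out of reach is approached as far as the arm can. A call with a gripper value outside its range is refused whole. The fingers move at their own pace and stop on an object; the grip force is fixed at half the most. Time passes only in rows, so rows that repeat a pose let the fingers close. It gives the time, the measured TCP pose, the force, the opening and the grip force at its end, in the units of the state.
- read_state(): the state, without advancing time (a new reading comes with each control period).
- optics.capture(name): name is "scene" or "top" or "wrist"; returns a dict with "image" (400x640x3 uint8, blue, green, red), "intrinsics" (3x3 intrinsics, pixels), "k1" (the pictures are not rectified: a ray, as slopes to the right and down, at radius r is drawn at 1 + k1 r^2 times it, then the intrinsics apply), "extrinsics" (4x4, takes a point from world to camera coordinates); the wrist camera has in their place "T_tool_cam" (4x4, takes a point from camera to tool coordinates, whose origin is the TCP and whose axes are the flange's). Camera axes: x right, y down, z forward; pixel columns grow to the right and rows downward; lengths in m; the calibration is good to about 2 mm. A picture is of the moment at which its call begins: read the wrist's pose just before it. There is no depth.
- bot.hand_in(): hands the job in; it is judged then, once.
The state is a dict: "time_s": time; "joint_positions": joint angles; "qvel": joint speeds; "tau": joint torques, N m; "position": TCP position; "tcp_rot": TCP orientation; "force": force on the tool from outside, world axes, zero at the start; "moment": the same for the moment, N m; "opening": opening from 0.0 (shut) to 1.0 (fully open); "grasp_force": force on a finger pad.
Only numpy, scipy, OpenCV 4.12 (cv2) and the standard library are available. Lean on these libraries where they do the work, as an engineer would, in place of code of your own. Each camera call takes 0.05 s, during which the arm holds its last target. There are 200 camera calls.

## Working session

There is one attempt and no reset: what is moved stays moved. The work goes in short steps, Python scripts to look and compute and a tool call to move; the robot and the scene stay as the last step left them, time stands still between calls to the robot, and variables do not carry over. Pictures are saved under pics/ and viewed, at most 10 in all, crops included, and the job is handed in when it is done.

Besides the shell and the picture viewer there is one more tool, called by a JSON object that holds its "name" and its "arguments", one argument or row to a line. send_rows: Moves the arm, as the interface text tells. Its arguments: {"type":"object","properties":{"commands":{"type":"array","items":{"type":"array","items":{"type":"number"}}}},"required":["commands"]}

```bash
mkdir -p pics; cat > h.py <<'E'
import numpy as np, cv2
from rig import read_state, optics, bot
def ray(c,uv,T=None):
    K=np.array(c["intrinsics"]);d=((np.array(uv,float)-K[:2,2])/[K[0,0],K[1,1]])
    k=c["k1"];s=d.copy()
    for _ in range(20): s=d/(1+k*(s@s))
    v=np.array([*s,1.])
    M=np.linalg.inv(np.array(c["extrinsics"])) if T is None else T
    return M[:3,3],M[:3,:3]@v
def proj(c,p,T=None):
    E=np.array(c["extrinsics"]) if T is None else np.linalg.inv(T)
    q=E[:3,:3]@np.array(p,float)+E[:3,3];s=q[:2]/q[2];s=s*(1+c["k1"]*(s@s))
    K=np.array(c["intrinsics"]);return s*[K[0,0],K[1,1]]+K[:2,2]
def atz(c,uv,z,T=None):
    o,d=ray(c,uv,T);return o+d*(z-o[2])/d[2]
def tri(rs):
    A=0;b=0
    for o,d in rs:
        d=d/np.linalg.norm(d);P=np.eye(3)-np.outer(d,d);A=A+P;b=b+P@o
    return np.linalg.solve(A,b)
def wristT(c,s):
    T=np.eye(4);T[:3,:3]=np.array(s["tcp_rot"]);T[:3,3]=s["position"]
    return T@np.array(c["T_tool_cam"])
E
python3 - <<'E'
from h import *
import pickle
for n in("scene","top"):
    c=optics.capture(n);pickle.dump(c,open(n+".pkl","wb"))
    cv2.imwrite(f"pics/{n}0.png",cv2.resize(c["image"],(800,500),interpolation=cv2.INTER_CUBIC))
    print(n,np.round(c["intrinsics"],1).tolist(),c["k1"],np.round(np.linalg.inv(c["extrinsics"]),3).tolist())
s=read_state();print(s)
E
```

```text
scene [[426.8, 0.0, 321.1], [0.0, 426.8, 196.9], [0.0, 0.0, 1.0]] 0.023238380912256607 [[-0.825, -0.402, 0.397, 0.118], [-0.564, 0.564, -0.603, 0.729], [0.018, -0.721, -0.692, 0.942], [0.0, 0.0, 0.0, 1.0]]
top [[380.5, 0.0, 321.3], [0.0, 380.5, 199.5], [0.0, 0.0, 1.0]] -0.08852042512448804 [[0.024, -0.993, 0.114, 0.466], [-0.999, -0.027, -0.028, 0.028], [0.031, -0.113, -0.993, 1.151], [0.0, 0.0, 0.0, 1.0]]
{'time_s': 0.1, 'joint_positions': array([-7.85232981e+01,  3.02734439e+01,  8.21504684e+01, -5.43750011e-04,
        6.76885672e+01, -1.02273970e+01]), 'qvel': array([ 0.08065319, -0.19935964, -0.19723114,  0.03170736, -0.00685126,
        0.00088267]), 'tau': array([ 1.21095019e-05, -4.40986204e+01, -1.77151161e+01,  6.33723778e-02,
        5.33994043e-02, -5.25139501e-05]), 'position': array([ 0.23102194, -0.58001616,  0.22166368]), 'tcp_rot': array([[ 9.29104850e-01,  3.69816194e-01, -3.99208134e-04],
       [ 3.69816253e-01, -9.29102924e-01,  1.92213683e-03],
       [ 3.39931882e-04, -1.93350031e-03, -9.99998073e-01]]), 'force': array([-0.06404527, -0.05283146,  0.39513128]), 'moment': array([-0.01862716,  0.08249736,  0.03149828]), 'grasp_force': 0.0, 'opening': 0.9971604603022944}
```

View pics/scene0.png

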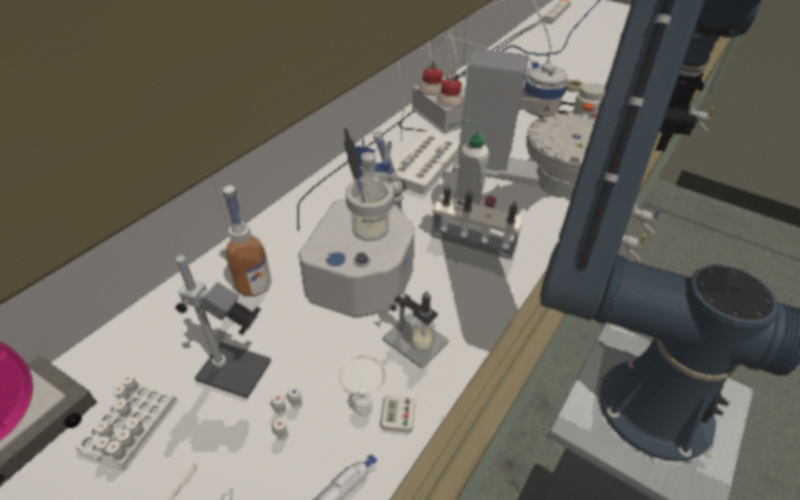

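View pics/top0.png

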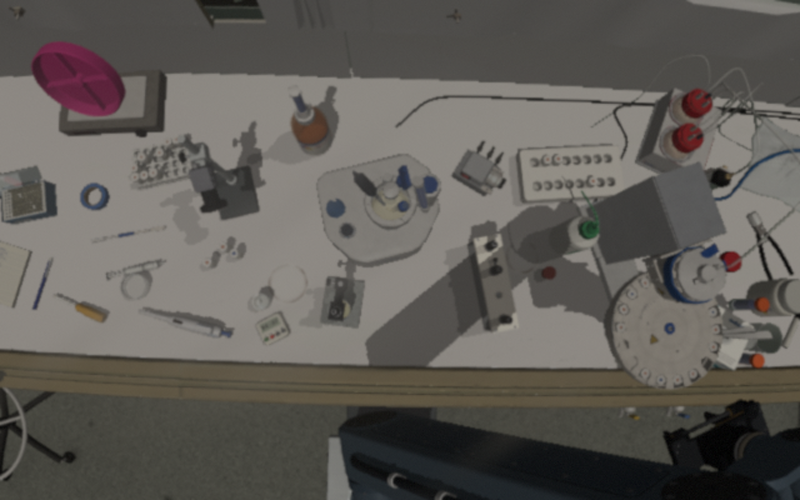

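The scene view shows the rack around (478,222) with electrodes at about (447,197), (468,202) and (513,212), so the gap is tube 2. The electrode stand is at (420,320) and the camera at (215,310). The top view shows the rack at (493,282), the hole at (340,310) and the camera at (225,190). I'll enlarge these next.

```bash
python3 - <<'E'
from h import *
import pickle
t=pickle.load(open("top.pkl","rb"))["image"];s=pickle.load(open("scene.pkl","rb"))["image"]
def cr(im,x,y,w,h,f): return cv2.resize(im[y:y+h,x:x+w],None,fx=f,fy=f,interpolation=cv2.INTER_CUBIC)
# top: rack crop x365-425,y180-270 ; stand x250-300 ; camera
A=np.hstack([cr(t,360,180,65,100,6)[:600],cr(s,335,140,65,100,6)]);A=A[:,:800]
B=np.vstack([np.hstack([cr(t,245,205,66,50,6),cr(s,300,225,66,50,6)]),np.hstack([cr(t,150,120,66,50,6),cr(s,140,200,66,50,6)])])
cv2.imwrite("pics/a.png",A);cv2.imwrite("pics/b.png",B);print(A.shape,B.shape)
E
```

```text
(600, 780, 3) (600, 792, 3)
```

View pics/a.png

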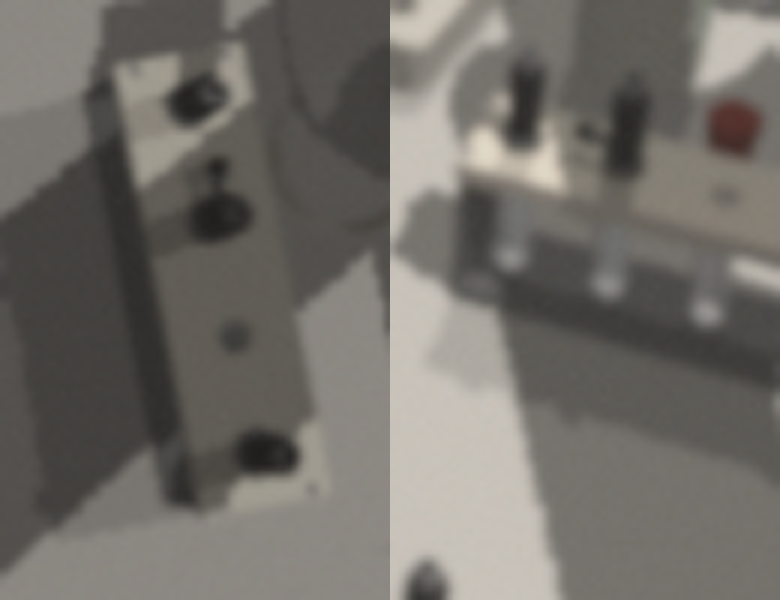

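View pics/b.png

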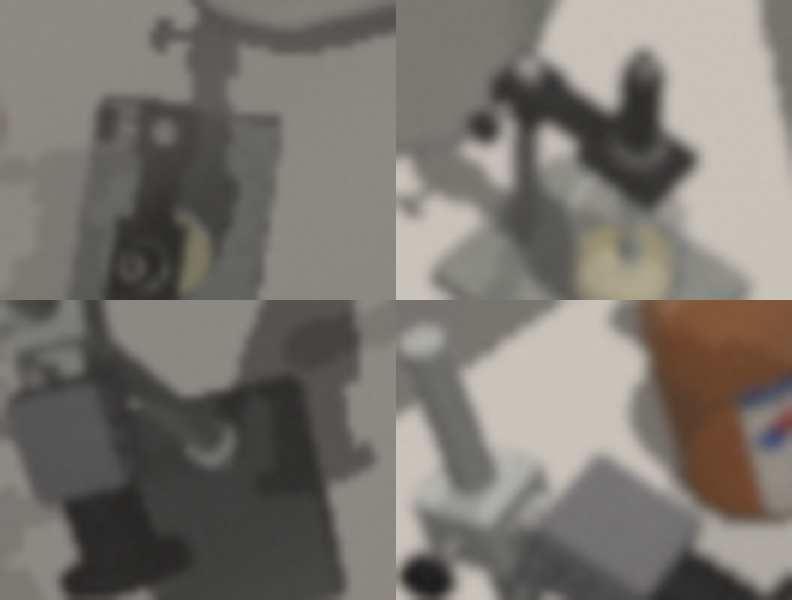

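The top crop shows the filler electrode in tube 3, its stub pointing up in the image (+x) at crop (217,165). Tube 2 is free, with its mouth at crop (235,335). The plug in the stand is at (143,265) in the other crop, and the lens ring is around (125,575).

```bash
python3 - <<'E'
from h import *
import pickle
t=pickle.load(open("top.pkl","rb"));s=pickle.load(open("scene.pkl","rb"))
T=lambda x,y,x0,y0:(x0+x/6,y0+y/6)
np.set_printoptions(precision=4,suppress=True)
print("well2",atz(t,T(235,335,360,180),.095), atz(s,T(337,195,335,140),.095))
for n,p,z in [("c1",(118,62),.095),("c2",(243,42),.095),("c3",(328,490),.095),("plug4",(212,92),.153),("plug3",(233,213),.153),("stub",(217,165),.107),("plug1",(283,457),.153)]: print(n,atz(t,T(*p,360,180),z))
print("plug4 s",atz(s,T(140,60,335,140),.153),"plug3 s",atz(s,T(243,85,335,140),.153),"stub s",atz(s,T(195,132,335,140),.107))
print("rinsed t",atz(t,T(143,265,245,205),.171),"s",atz(s,T(251,65,300,225),.171), "hole s", atz(s,T(243,150,300,225),.113))
print("foot",atz(t,T(100,98,245,205),.01),atz(t,T(280,118,245,205),.01))
r1=ray(t,T(125,275,150,120));r2=ray(s,(196,256));p=tri([r1,r2]);print("lens rough",p,proj(t,p),proj(s,p))
print("camfoot",atz(t,T(297,75,150,120),.014),atz(t,T(345,298,150,120),.014))
for z in(.02,.06):print("vial/wash/weigh",atz(t,(548/1.25,272/1.25),.04),atz(t,(260/1.25,300/1.25),.05))
E
```

```text
well2 [ 0.4913 -0.2215  0.095 ] [ 0.4892 -0.2216  0.095 ]
c1 [ 0.6181 -0.1655  0.095 ]
c2 [ 0.6294 -0.2251  0.095 ]
c3 [ 0.4204 -0.2657  0.095 ]
plug4 [ 0.5975 -0.1972  0.153 ]
plug3 [ 0.5438 -0.2067  0.153 ]
stub [ 0.5695 -0.21    0.107 ]
plug1 [ 0.437  -0.2294  0.153 ]
plug4 s [ 0.5937 -0.1919  0.153 ] plug3 s [ 0.5414 -0.2044  0.153 ] stub s [ 0.5672 -0.21    0.107 ]
rinsed t [0.4476 0.1317 0.171 ] s [0.4435 0.1401 0.171 ] hole s [0.4459 0.1369 0.113 ]
foot [0.5267 0.1732 0.01  ] [0.5191 0.0831 0.01  ]
lens rough [0.6562 0.3915 0.1976] [169.7048 164.1249] [198.3547 256.5736]
camfoot [0.7941 0.3762 0.014 ] [0.6785 0.3439 0.014 ]
vial/wash/weigh [ 0.5492 -0.3531  0.04  ] [0.4665 0.3207 0.05  ]
vial/wash/weigh [ 0.5492 -0.3531  0.04  ] [0.4665 0.3207 0.05  ]
```

```bash
cat >> h.py <<'E'
from scipy.spatial.transform import Rotation as Ro
def down(yaw):
    c,s=np.cos(np.radians(yaw)),np.sin(np.radians(yaw));return np.array([[c,s,0],[s,-c,0],[0,0,-1]])
def row(p,R,s=None):
    s=s or read_state();R0=np.array(s["tcp_rot"])
    return np.round(np.r_[Ro.from_matrix(R0.T@R).as_rotvec(degrees=True)/5,R0.T@(np.array(p)-s["position"])/.03],3).tolist()
E
python3 - <<'E'
from h import *
print(row((.43,-.2,.4),down(0)),row((.42,.13,.36),down(-4)))
E
```

```text
[-0.023, 0.0, 4.341, 10.849, -9.328, -5.923] [-0.023, 0.001, 5.141, 14.607, -19.669, -4.568]
```

{"name": "send_rows", "arguments": {
  "commands": [
    [0,0,2,3,-2,-5.9,0.6],
    [0,0,4.3,6,-5,-5.9,0.6],
    [0,0,4.3,10.8,-9.3,-5.9,0.6],
    [0,0,4.3,10.8,-9.3,-5.9,0.6],
    [0,0,4.3,10.8,-9.3,-5.9,0.6],
    [0,0,4.3,10.8,-9.3,-5.9,0.6],
    [0,0,4.3,10.8,-9.3,-5.9,0.6],
    [0,0,4.3,10.8,-9.3,-5.9,0.6],
    [0,0,4.3,10.8,-9.3,-5.9,0.6],
    [0,0,4.3,10.8,-9.3,-5.9,0.6],
    [0,0,4.3,10.8,-9.3,-5.9,0.6],
    [0,0,5.1,14.6,-19.7,-4.6,0.6],
    [0,0,5.1,14.6,-19.7,-4.6,0.6],
    [0,0,5.1,14.6,-19.7,-4.6,0.6],
    [0,0,5.1,14.6,-19.7,-4.6,0.6],
    [0,0,5.1,14.6,-19.7,-4.6,0.6],
    [0,0,5.1,14.6,-19.7,-4.6,0.6],
    [0,0,5.1,14.6,-19.7,-4.6,0.6],
    [0,0,5.1,14.6,-19.7,-4.6,0.6],
    [0,0,5.1,14.6,-19.7,-4.6,0.6]
  ]
}}

```text
time_s: 1.77
position: [0.4178, 0.1351, 0.3597]
tcp_rot: [[0.998, -0.061, -0.002], [-0.061, -0.998, 0.003], [-0.002, -0.003, -1.0]]
force: [0.1, 0.5, 0.1]
opening: 0.605
grasp_force: 0.0
```

```bash
python3 - <<'E'
from h import *
import pickle
s=read_state();c=optics.capture("wrist");T=wristT(c,s);pickle.dump((c,T),open("w1.pkl","wb"))
t=optics.capture("top")
print(s["position"],s["joint_positions"]);print(T.round(3),c["intrinsics"],c["k1"])
print(proj(c,(.445,.136,.171),T),proj(c,(.656,.39,.198),T))
cv2.imwrite("pics/w1.png",cv2.resize(c["image"],(800,500),interpolation=cv2.INTER_CUBIC))
E
```

```text
[0.41778269 0.13508473 0.35974594] [ 3.16090329  6.43427    95.60469055  0.1615363  78.07060437 96.64577831]
[[-0.062 -0.956 -0.286  0.497]
 [-0.998  0.058  0.021  0.129]
 [-0.003  0.287 -0.958  0.522]
 [ 0.     0.     0.     1.   ]] [[298.55844469   0.         318.76344899]
 [  0.         298.55844469 205.72914347]
 [  0.           0.           1.        ]] -0.016841643279902282
[316.47303609 162.37789846] [ 29.9563163  -41.23274731]
```

View pics/w1.png

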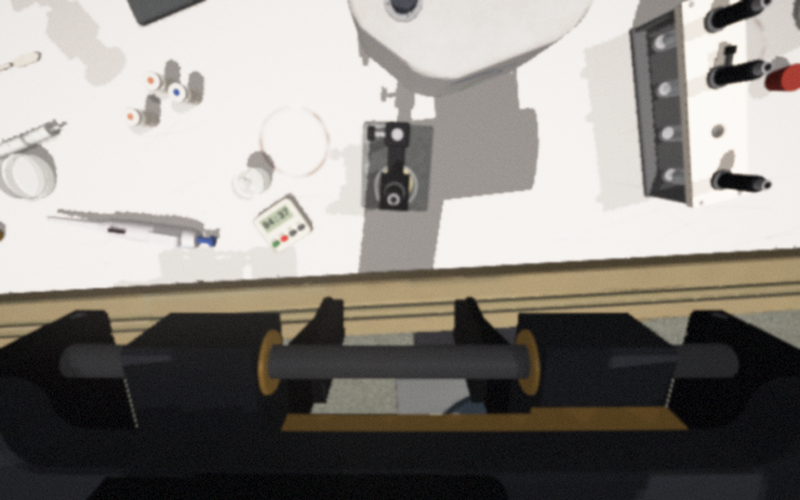

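The wrist view shows the rinsed plug at (393,198), the free tube mouth at (718,131), and rack plugs at about (764,10), (764,70) and (766,184). The filler stub at (730,50) points up in the image.

```bash
python3 - <<'E'
from h import *
import pickle
c,T=pickle.load(open("w1.pkl","rb"));t=pickle.load(open("top.pkl","rb"));s=pickle.load(open("scene.pkl","rb"))
np.set_printoptions(precision=4,suppress=True)
f=lambda x,y,z:atz(c,(x/1.25,y/1.25),z,T)
r=f(393,198,.171);print("rinsed",r,"well2",f(718,131,.095),"p3",f(763,70,.153),"p1",f(765,184,.153),"stub",f(730,48,.107))
K=lambda x,y,x0,y0:(x0+x/6,y0+y/6)
print(tri([ray(t,K(143,265,245,205)),ray(s,K(251,65,300,225)),ray(c,(393/1.25,198/1.25),T)]))
print(tri([ray(t,K(235,335,360,180)),ray(s,K(337,195,335,140)),ray(c,(718/1.25,131/1.25),T)]))
P=(.445,.137);R=down(-4)
print(row((*P,.24),R),row((*P,.128),R))
E
```

```text
rinsed [0.4498 0.1381 0.171 ] well2 [ 0.4919 -0.2206  0.095 ] p3 [ 0.544  -0.2059  0.153 ] p1 [ 0.4397 -0.2295  0.153 ] stub [ 0.5721 -0.2094  0.107 ]
[0.4476 0.135  0.1629]
[ 0.491  -0.2224  0.0932]
[-0.002, 0.02, 0.102, 0.882, -0.193, 3.995] [-0.002, 0.02, 0.102, 0.888, -0.193, 7.728]
```

{"name": "send_rows", "arguments": {
  "commands": [
    [0,0,0.1,0.97,-0.1,1,0.6],
    [0,0,0.1,0.97,-0.1,2,0.6],
    [0,0,0.1,0.97,-0.1,3,0.6],
    [0,0,0.1,0.97,-0.1,4,0.6],
    [0,0,0.1,0.97,-0.1,4.7,0.6],
    [0,0,0.1,0.97,-0.1,5.4,0.6],
    [0,0,0.1,0.97,-0.1,6,0.6],
    [0,0,0.1,0.97,-0.1,6.6,0.6],
    [0,0,0.1,0.97,-0.1,7.2,0.6],
    [0,0,0.1,0.97,-0.1,7.7,0.6],
    [0,0,0.1,0.97,-0.1,7.7,0.6],
    [0,0,0.1,0.97,-0.1,7.7,0.6]
  ]
}}

```text
time_s: 2.87
position: [0.4486, 0.1304, 0.1291]
tcp_rot: [[0.997, -0.076, -0.002], [-0.076, -0.997, -0.0], [-0.002, 0.001, -1.0]]
force: [0.4, -0.1, 0.3]
opening: 0.602
grasp_force: 0.0
```

```bash
python3 - <<'E'
from h import *
import pickle
s=read_state();c=optics.capture("wrist");T=wristT(c,s);pickle.dump((c,T),open("w2.pkl","wb"))
print(s["position"],s["force"])
cv2.imwrite("pics/w2.png",c["image"][60:400,160:480].repeat(1,0) if 0 else cv2.resize(c["image"][100:340,160:480],(800,600),interpolation=cv2.INTER_CUBIC))
for p in [(.448,.136,.171),(.448,.136,.119)]:
    q=proj(c,p,T);print((q-[160,100])*2.5)
E
```

```text
[0.44855463 0.13041563 0.12909813] [ 0.44558459 -0.14068574  0.30551536]
[363.49357523 490.59649122]
[372.30780557 371.84116319]
```

View pics/w2.png

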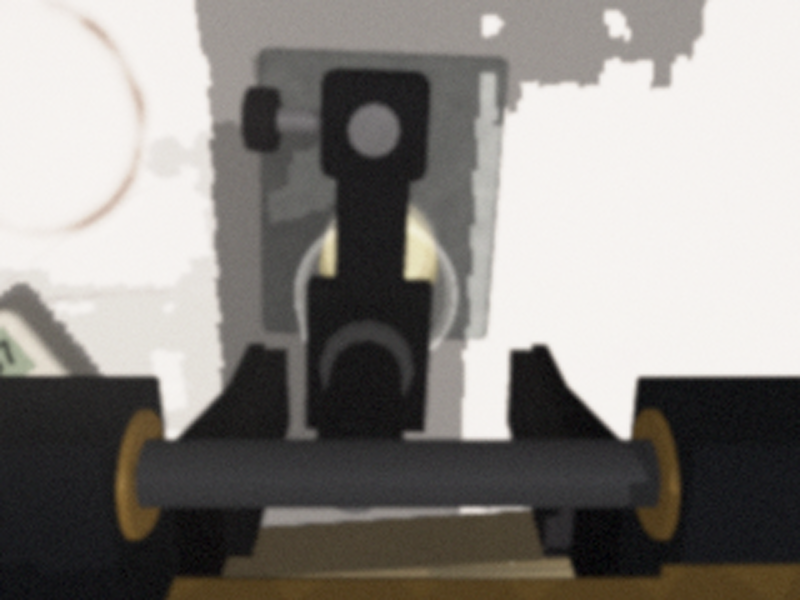

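The rinsed collar's centre is at about (367,370), where I predicted it. The fingers are centred near column 400, so I need to move about 5.5 mm towards +y before closing.

{"name": "send_rows", "arguments": {
  "commands": [
    [0,0,0,0,-0.09,0,0.6],
    [0,0,0,0,-0.18,0,0.6],
    [0,0,0,0,-0.18,0,0.6],
    [0,0,0,0,-0.18,0,0],
    [0,0,0,0,-0.18,0,0],
    [0,0,0,0,-0.18,0,0],
    [0,0,0,0,-0.18,0,0],
    [0,0,0,0,-0.18,0,0],
    [0,0,0,0,-0.18,0,0],
    [0,0,0,0,-0.18,0,0],
    [0,0,0,0,-0.18,0,0],
    [0,0,0,0,-0.18,0,0]
  ]
}}

```text
time_s: 3.92
position: [0.4492, 0.1369, 0.1295]
tcp_rot: [[0.997, -0.075, -0.0], [-0.075, -0.997, 0.0], [-0.0, -0.0, -1.0]]
force: [-0.3, 0.6, -0.6]
opening: 0.18
grasp_force: 30.0
```

{"name": "send_rows", "arguments": {
  "commands": [
    [0,0,0,0,-0.18,-0.2,0],
    [0,0,0,0,-0.18,-0.5,0],
    [0,0,0,0,-0.18,-0.9,0],
    [0,0,0,0,-0.18,-1.4,0],
    [0,0,0,0,-0.18,-1.9,0],
    [0,0,0,0,-0.18,-2.4,0],
    [0,0,0,0,-0.18,-2.9,0],
    [0,0,0,0,-0.18,-3.4,0],
    [0,0,0,0,-0.18,-3.9,0],
    [0,0,0,0,-0.18,-4.3,0],
    [0,0,0,0,-0.18,-4.6,0],
    [0,0,0,0,-0.18,-4.6,0],
    [0,0,0,0,-0.18,-4.6,0]
  ]
}}

```text
time_s: 5.0
position: [0.4496, 0.1425, 0.2679]
tcp_rot: [[0.997, -0.075, 0.001], [-0.075, -0.997, 0.0], [0.001, -0.0, -1.0]]
force: [-0.5, 0.1, -0.8]
opening: 0.181
grasp_force: 30.0
```

```bash
python3 - <<'E'
from h import *
s=read_state();print(s["position"])
print(row((.491,-.2215,.267),down(0)))
E
```

```text
[0.44955431 0.14245385 0.26786528]
[-0.002, -0.01, -0.857, 2.284, 11.995, 0.028]
```

{"name": "send_rows", "arguments": {
  "commands": [
    [0,0,0,0,0.4,0,0],
    [0,0,-0.1,0.2,1.1,0,0],
    [0,0,-0.2,0.4,2,0,0],
    [0,0,-0.3,0.6,3,0,0],
    [0,0,-0.4,0.8,4,0,0],
    [0,0,-0.5,1,5,0,0],
    [0,0,-0.5,1.2,6,0,0],
    [0,0,-0.6,1.4,7,0,0],
    [0,0,-0.7,1.6,8,0,0],
    [0,0,-0.8,1.8,9,0,0],
    [0,0,-0.86,2,10,0,0],
    [0,0,-0.86,2.15,10.8,0,0],
    [0,0,-0.86,2.25,11.4,0,0],
    [0,0,-0.86,2.28,11.8,0,0],
    [0,0,-0.86,2.28,12,0,0],
    [0,0,-0.86,2.28,12,0,0],
    [0,0,-0.86,2.28,12,0,0]
  ]
}}

```text
time_s: 6.42
position: [0.4903, -0.2209, 0.267]
tcp_rot: [[1.0, 0.0, -0.001], [0.0, -1.0, 0.002], [-0.001, -0.002, -1.0]]
force: [-0.0, 0.8, 0.0]
opening: 0.184
grasp_force: 30.0
```

```bash
python3 - <<'E'
from h import *
import pickle
s=read_state();w=optics.capture("wrist");T=wristT(w,s);t=optics.capture("top");c=optics.capture("scene")
pickle.dump((s,w,T,t,c),open("r3.pkl","wb"));print(s["position"])
def cr(im,p,w,h,f):
    x,y=int(p[0]-w/2),int(p[1]-h/2);x=max(x,0);y=max(y,0);print((x,y));return cv2.resize(im[y:y+h,x:x+w],None,fx=f,fy=f,interpolation=cv2.INTER_CUBIC)
p=s["position"]-[0,0,.06]
print(proj(c,p),proj(t,p),proj(w,p,T))
A=cr(c["image"],proj(c,p),66,100,6);B=cr(w["image"],(330,200),133,200,3)
cv2.imwrite("pics/r3.png",np.hstack([A,B]))
E
```

```text
[ 0.49030601 -0.22088637  0.26700397]
[395.8837789  142.84925464] [409.35818199 235.38803923] [318.03418023 220.77038641]
(362, 92)
(263, 100)
```

View pics/r3.png

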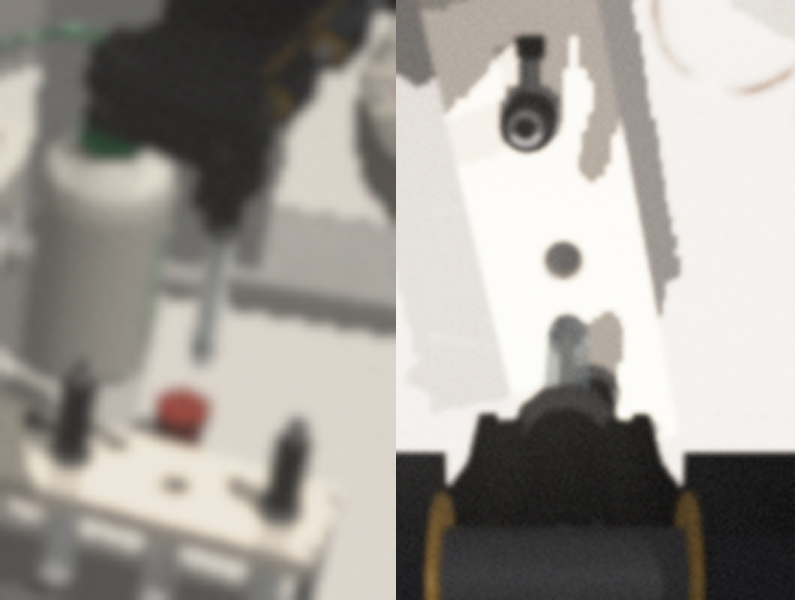

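In the wrist view the tip is at about (568,331) and the free tube mouth at (563,259). In the scene view the tip is at (203,360) and the mouth at (176,485).

```bash
python3 - <<'E'
from h import *
import pickle
s,w,T,t,c=pickle.load(open("r3.pkl","rb"))
W=lambda x,y:(263+(x-396)/3,100+y/3);S=lambda x,y:(362+x/6,92+y/6)
np.set_printoptions(precision=4,suppress=True)
for z in(.1705,.1765):print("tip w",atz(w,W(568,331),z,T),"s",atz(c,S(203,354),z))
print("tip tri",tri([ray(w,W(568,331),T),ray(c,S(203,354))]))
print("shaft w at top",[atz(w,W(575,380),z,T) for z in (.20,.21)])
print("mouth w",atz(w,W(563,259),.095,T),"s",atz(c,S(176,485),.095))
fp=atz(w,W(526,128),.153,T);print("filler plug",fp,"stub end",atz(w,W(530,45),.107,T),"s plug",atz(c,S(78,375),.153))
E
```

```text
tip w [ 0.4874 -0.2228  0.1705] s [ 0.4905 -0.232   0.1705]
tip w [ 0.4893 -0.2228  0.1765] s [ 0.4876 -0.2245  0.1765]
tip tri [ 0.4883 -0.2234  0.1766]
shaft w at top [array([ 0.4827, -0.2246,  0.2   ]), array([ 0.4865, -0.2245,  0.21  ])]
mouth w [ 0.4925 -0.2211  0.095 ] s [ 0.4881 -0.2205  0.095 ]
filler plug [ 0.5465 -0.21    0.153 ] stub end [ 0.5709 -0.2098  0.107 ] s plug [ 0.5419 -0.2021  0.153 ]
```

{"name": "send_rows", "arguments": {
  "commands": [
    [0,0,0,0.1,-0.07,0.4,0],
    [0,0,0,0.1,-0.07,0.9,0],
    [0,0,0,0.1,-0.07,1.4,0],
    [0,0,0,0.1,-0.07,1.8,0],
    [0,0,0,0.1,-0.07,2.1,0],
    [0,0,0,0.1,-0.07,2.1,0],
    [0,0,0,0.1,-0.07,2.1,0]
  ]
}}

```text
time_s: 7.15
position: [0.4938, -0.2192, 0.2045]
tcp_rot: [[1.0, 0.001, -0.001], [0.001, -1.0, 0.0], [-0.001, -0.0, -1.0]]
force: [0.5, 0.9, 0.2]
opening: 0.178
grasp_force: 30.0
```

```bash
python3 - <<'E'
from h import *
import pickle
s=read_state();w=optics.capture("wrist");T=wristT(w,s);c=optics.capture("scene")
pickle.dump((s,w,T,c),open("r4.pkl","wb"));print(s["position"])
p=s["position"]-[0,0,.09]
x,y=(proj(c,p)-[25,38]).astype(int);print(x,y)
A=cv2.resize(c["image"][y:y+75,x:x+50],None,fx=8,fy=8,interpolation=cv2.INTER_CUBIC)
B=cv2.resize(w["image"][150:250,285:351],None,fx=6,fy=6,interpolation=cv2.INTER_CUBIC)
cv2.imwrite("pics/r4.png",np.hstack([A,B]))
E
```

```text
[ 0.49380921 -0.21915792  0.20447186]
365 129
```

View pics/r4.png

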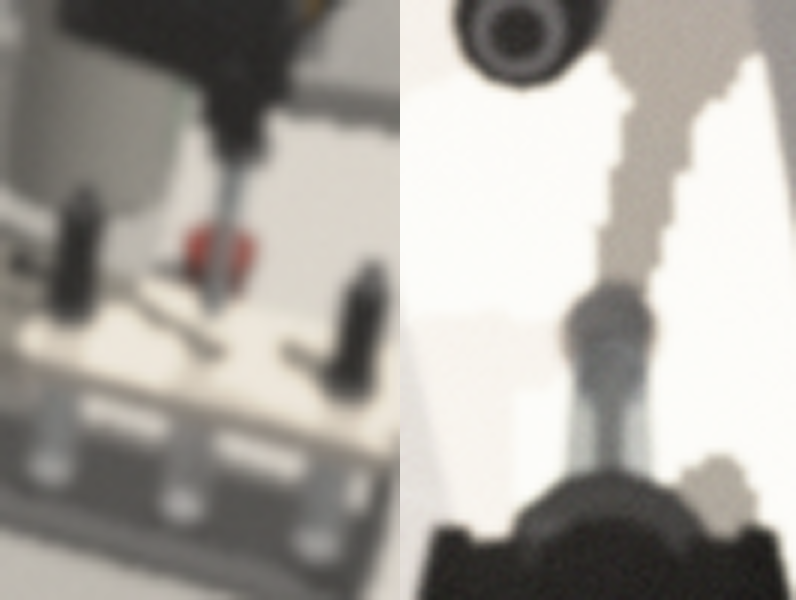

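```bash
python3 - <<'E'
from h import *
import pickle
s,w,T,c=pickle.load(open("r4.pkl","rb"))
np.set_printoptions(precision=4,suppress=True)
W=lambda x,y:(285+(x-400)/6,150+y/6);iW=lambda p:(np.array(p)-[285,150])*6+[400,0]
iS=lambda p:(np.array(p)-[365,129])*8
m=atz(w,W(609,328),.095,T);print("mouth",m)
for dx in(-.003,0,.003):
  for z in(.108,):
    q=m+[dx,0,0];q[2]=z
    print(dx,"tip px w",iW(proj(w,q,T)),"leading edge",iW(proj(w,q+[.006,0,0.003],T)))
print("s mouth(m)",iS(proj(c,m)),"s tip",iS(proj(c,[m[0],m[1],.108])))
print("axis at head z .21",iW(proj(w,[m[0],m[1],.19],T)), "tcp-xy",s["position"][:2]-m[:2])
E
```

```text
mouth [ 0.4926 -0.2208  0.095 ]
-0.003 tip px w [609.1757 371.0888] leading edge [609.2908 338.9159]
0 tip px w [609.2076 352.2027] leading edge [609.3235 319.6012]
0.003 tip px w [609.2396 333.1968] leading edge [609.3564 300.1624]
s mouth(m) [200.5225 345.7934] s tip [204.9928 319.7422]
axis at head z .21 [611.1338 577.0126] tcp-xy [0.0012 0.0016]
```

```bash
python3 - <<'E'
from h import *
import pickle
s,w,T,c=pickle.load(open("r4.pkl","rb"))
g=cv2.cvtColor(w["image"],cv2.COLOR_BGR2GRAY)
for r in range(194,226):print(r,(r-150)*6,g[r,308:334:1].tolist())
E
```

```text
194 264 [252, 252, 252, 252, 252, 252, 252, 251, 248, 229, 191, 175, 172, 172, 171, 172, 172, 173, 183, 202, 228, 246, 251, 251, 251, 252]
195 270 [252, 252, 252, 252, 252, 252, 252, 251, 248, 228, 187, 168, 166, 163, 165, 169, 171, 173, 195, 229, 243, 249, 251, 252, 252, 252]
196 276 [252, 252, 252, 252, 252, 252, 251, 250, 243, 215, 171, 151, 149, 151, 150, 157, 163, 172, 205, 239, 249, 251, 251, 252, 252, 252]
197 282 [252, 252, 252, 252, 251, 251, 249, 243, 229, 187, 147, 129, 130, 129, 128, 137, 149, 164, 207, 241, 250, 252, 252, 252, 252, 251]
198 288 [252, 252, 252, 252, 251, 248, 240, 227, 189, 149, 122, 117, 111, 110, 113, 117, 130, 157, 205, 240, 250, 252, 252, 252, 252, 252]
199 294 [252, 252, 252, 251, 248, 238, 213, 178, 144, 124, 113, 109, 106, 106, 108, 110, 121, 158, 209, 240, 250, 252, 252, 252, 252, 252]
200 300 [252, 252, 251, 249, 241, 216, 172, 139, 117, 113, 107, 106, 106, 101, 104, 103, 108, 144, 193, 234, 248, 251, 252, 252, 252, 252]
201 306 [252, 252, 250, 245, 229, 186, 137, 118, 112, 112, 108, 107, 101, 102, 101, 99, 102, 119, 166, 219, 242, 250, 251, 252,
[... 2644 characters left out ...]
 252]
221 426 [252, 252, 252, 249, 235, 208, 190, 189, 179, 153, 129, 119, 126, 136, 164, 185, 194, 199, 221, 240, 249, 251, 252, 252, 252, 252]
222 432 [252, 252, 252, 249, 233, 205, 190, 184, 177, 155, 131, 122, 124, 139, 167, 186, 195, 200, 219, 240, 249, 251, 252, 252, 252, 252]
223 438 [252, 252, 251, 247, 233, 201, 189, 188, 175, 156, 127, 120, 124, 135, 164, 188, 195, 201, 215, 239, 249, 251, 252, 252, 252, 252]
224 444 [252, 252, 252, 246, 230, 198, 187, 185, 175, 151, 127, 118, 118, 138, 164, 189, 196, 200, 217, 236, 248, 251, 252, 252, 252, 252]
225 450 [252, 252, 251, 246, 227, 199, 187, 184, 177, 151, 127, 120, 120, 138, 166, 185, 195, 200, 212, 236, 247, 251, 252, 252, 251, 251]
```

{"name": "send_rows", "arguments": {
  "commands": [
    [0,0,0,0.06,0,0,0],
    [0,0,0,0.06,0,0.2,0],
    [0,0,0,0.06,0,0.4,0],
    [0,0,0,0.06,0,0.6,0],
    [0,0,0,0.06,0,0.8,0],
    [0,0,0,0.06,0,0.8,0],
    [0,0,0,0.06,0,0.8,0]
  ]
}}

```text
time_s: 7.83
position: [0.4952, -0.2195, 0.1798]
tcp_rot: [[1.0, -0.0, -0.001], [-0.0, -1.0, 0.001], [-0.001, -0.001, -1.0]]
force: [-0.7, 0.2, -0.6]
opening: 0.179
grasp_force: 30.0
```

{"name": "send_rows", "arguments": {
  "commands": [
    [0,0,0,0,0,0.3,0],
    [0,0,0,0,0,0.6,0],
    [0,0,0,0,0,0.9,0],
    [0,0,0,0,0,1.2,0],
    [0,0,0,0,0,1.5,0],
    [0,0,0,0,0,1.8,0],
    [0,0,0,0,0,2.0,0],
    [0,0,0,0,0,2.1,0],
    [0,0,0,0,0,2.1,0]
  ]
}}

```text
time_s: 8.58
position: [0.4951, -0.2195, 0.1165]
tcp_rot: [[1.0, 0.0, -0.002], [0.0, -1.0, 0.001], [-0.002, -0.001, -1.0]]
force: [-1.4, -0.3, -1.4]
opening: 0.182
grasp_force: 30.0
```

{"name": "send_rows", "arguments": {
  "commands": [
    [0,0,0,0,0,0.07,0],
    [0,0,0,0,0,0.13,0],
    [0,0,0,0,0,0.17,0],
    [0,0,0,0,0,0.17,0]
  ]
}}

```text
time_s: 8.92
position: [0.4953, -0.2197, 0.1125]
tcp_rot: [[1.0, 0.0, -0.001], [0.0, -1.0, 0.0], [-0.001, -0.0, -1.0]]
force: [-2.4, -0.3, -0.4]
opening: 0.183
grasp_force: 30.0
```

{"name": "send_rows", "arguments": {
  "commands": [
    [0,0,0,0,0,0.05,0],
    [0,0,0,0,0,0.1,0],
    [0,0,0,0,0,0.1,0]
  ]
}}

```text
time_s: 9.17
position: [0.4954, -0.2198, 0.1116]
tcp_rot: [[1.0, 0.0, -0.0], [0.0, -1.0, -0.001], [-0.0, 0.001, -1.0]]
force: [-7.1, 1.4, 15.2]
opening: 0.182
grasp_force: 30.0
```

Contact came at z = 0.1116, as predicted, so the collar is seated. Next I release it and go up.

{"name": "send_rows", "arguments": {
  "commands": [
    [0,0,0,-0.03,0,-0.06,0],
    [0,0,0,-0.03,0,-0.06,0.45],
    [0,0,0,-0.03,0,-0.06,0.45],
    [0,0,0,-0.03,0,-0.06,0.45],
    [0,0,0,-0.03,0,-0.06,0.45],
    [0,0,0,-0.03,0,-0.06,0.45],
    [0,0,0,-0.03,0,-0.06,0.45],
    [0,0,0,-0.03,0,-0.5,0.45],
    [0,0,0,-0.03,0,-1.2,0.45],
    [0,0,0,-0.03,0,-2,0.45],
    [0,0,0,-0.03,0,-3,0.45],
    [0,0,0,-0.03,0,-4,0.45],
    [0,0,0,-0.03,0,-4,0.45],
    [0,0,0,-0.03,0,-4,0.45]
  ]
}}

```text
time_s: 10.33
position: [0.4958, -0.2204, 0.2313]
tcp_rot: [[1.0, 0.0, 0.004], [0.0, -1.0, -0.003], [0.004, 0.003, -1.0]]
force: [-0.1, -0.2, 0.0]
opening: 0.449
grasp_force: 0.0
```

```bash
python3 - <<'E'
from h import *
import pickle
s=read_state();w=optics.capture("wrist");T=wristT(w,s);c=optics.capture("scene")
pickle.dump((s,w,T,c),open("r5.pkl","wb"));print(s["position"],s["joint_positions"])
p=np.array([.5,-.22,.12])
x,y=(proj(c,p)-[33,35]).astype(int);print(x,y)
A=cv2.resize(c["image"][y:y+70,x:x+66],None,fx=6,fy=6,interpolation=cv2.INTER_CUBIC)
B=cv2.resize(w["image"][80:220,265:395],None,fx=3,fy=3,interpolation=cv2.INTER_CUBIC)
B=cv2.copyMakeBorder(B,0,0,0,0,0)
cv2.imwrite("pics/r5.png",np.hstack([A,B]));print(A.shape,B.shape)
E
```

```text
[ 0.49584169 -0.22044363  0.23125605] [-3.57763981e+01  2.31524315e+01  9.35854359e+01  7.10805220e-03
  6.29838439e+01  5.42139146e+01]
355 130
(420, 396, 3) (420, 390, 3)
```

View pics/r5.png

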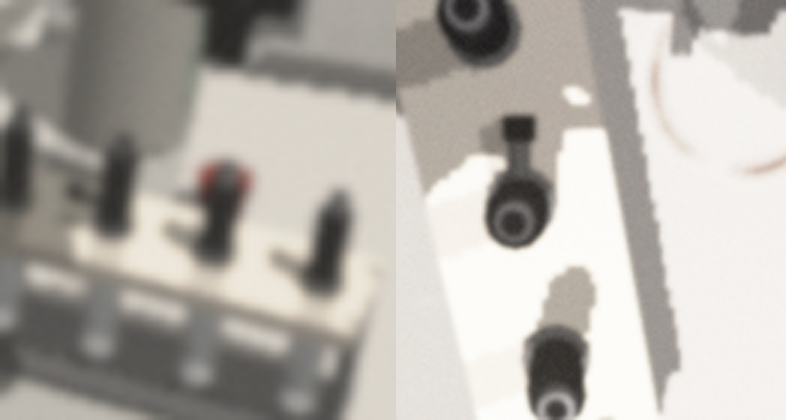

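The rinsed electrode sits level with its neighbours in tube 2. The filler plug is at crop (514,222), with its stub running from (516,190) to the cap at (518,122).

```bash
python3 - <<'E'
from h import *
import pickle
s,w,T,c=pickle.load(open("r5.pkl","rb"))
W=lambda x,y:(265+(x-396)/3,80+y/3)
f=atz(w,W(514,222),.153,T);e=atz(w,W(518,124),.1075,T);print(f,e,np.degrees(np.arctan2(*(e-f)[1::-1])))
e2=atz(w,W(516,170),.1075,T);print(e2,np.degrees(np.arctan2(*(e-e2)[1::-1])))
P=(.5465,-.2095)
for yaw in(-2,):print(row((*P,.2313),down(yaw)),row((*P,.111),down(yaw)))
E
```

```text
[ 0.5464004  -0.20976678  0.153     ] [ 0.5712482  -0.20931949  0.1075    ] 1.0312654705424358
[ 0.5573779  -0.20852664  0.1075    ] -3.2715833369033027
[-0.012, 0.016, 0.4, 1.748, -0.326, -0.091] [-0.012, 0.016, 0.4, 1.754, -0.322, 3.919]
```

{"name": "send_rows", "arguments": {
  "commands": [
    [0,0,0.2,0.8,-0.15,0,0.5],
    [0,0,0.4,1.6,-0.31,0,0.5],
    [0,0,0.4,1.74,-0.31,0,0.5],
    [0,0,0.4,1.74,-0.31,0.5,0.5],
    [0,0,0.4,1.74,-0.31,1,0.5],
    [0,0,0.4,1.74,-0.31,1.5,0.5],
    [0,0,0.4,1.74,-0.31,2,0.5],
    [0,0,0.4,1.74,-0.31,2.5,0.5],
    [0,0,0.4,1.74,-0.31,3,0.5],
    [0,0,0.4,1.74,-0.31,3.5,0.5],
    [0,0,0.4,1.74,-0.31,3.9,0.5],
    [0,0,0.4,1.74,-0.31,3.9,0.5],
    [0,0,0.4,1.74,-0.31,3.9,0.5]
  ]
}}

```text
time_s: 11.52
position: [0.5453, -0.2098, 0.1107]
tcp_rot: [[0.999, -0.035, -0.004], [-0.035, -0.999, 0.002], [-0.004, -0.002, -1.0]]
force: [0.0, -0.9, -0.1]
opening: 0.5
grasp_force: 0.0
```

{"name": "send_rows", "arguments": {
  "commands": [
    [0,0,0,0.04,0,0,0],
    [0,0,0,0.04,0,0,0],
    [0,0,0,0.04,0,0,0],
    [0,0,0,0.04,0,0,0],
    [0,0,0,0.04,0,0,0],
    [0,0,0,0.04,0,0,0],
    [0,0,0,0.04,0,0,0],
    [0,0,0,0.04,0,-0.2,0],
    [0,0,0,0.04,0,-0.5,0],
    [0,0,0,0.04,0,-1,0],
    [0,0,0,0.04,0,-1.5,0],
    [0,0,0,0.04,0,-2,0],
    [0,0,0,0.04,0,-2.5,0],
    [0,0,0,0.04,0,-3,0],
    [0,0,0,0.04,0,-3.5,0],
    [0,0,0,0.04,0,-4,0],
    [0,0,0,0.04,0,-4.6,0],
    [0,0,0,0.04,0,-5.2,0],
    [0,0,0,0.04,0,-5.4,0],
    [0,0,0,0.04,0,-5.4,0]
  ]
}}

```text
time_s: 13.18
position: [0.5491, -0.2111, 0.2769]
tcp_rot: [[0.999, -0.035, 0.004], [-0.035, -0.999, -0.003], [0.004, 0.003, -1.0]]
force: [0.1, -0.3, -0.2]
opening: 0.187
grasp_force: 30.0
```

```bash
cat >> h.py <<'E'
def foc(lens,yaw):
    c,s=np.cos(np.radians(yaw)),np.sin(np.radians(yaw));a=np.radians(30)
    ex=np.array([c*np.cos(a),s*np.cos(a),.5]);ez=np.array([-c*.5,-s*.5,np.cos(a)])
    R=np.c_[ex,-np.cross(ez,ex),-ez];return np.array(lens)-.1*ex,R,ez
E
python3 - <<'E'
from h import *
import pickle
c,T=pickle.load(open("w1.pkl","rb"))
for q in((350,0),(440,82),(560,60)):print("titr",atz(c,(q[0]/1.25,q[1]/1.25),.145,T))
print("weigh",atz(c,(250/1.25,180/1.25),.05,T),"ring",atz(c,(295/1.25,140/1.25),.0,T))
F,R,ez=foc((.656,.3915,.1976),15.6);print(F)
t=np.array([F[0]-.058,F[1]-.016,.165])+.096*ez;print(t)
print(row((.42,-.12,.28),down(0)));print(row((.42,.2,.28),down(0)));print(row(t,R))
E
```

```text
titr [0.62255835 0.16518809 0.145     ]
titr [0.55091449 0.08821186 0.145     ]
titr [ 0.56311557 -0.02220116  0.145     ]
weigh [0.46722961 0.31811146 0.05      ] ring [0.51257501 0.26852959 0.        ]
[0.57258767 0.36821086 0.1476    ]
[0.46835587 0.33930271 0.24813844]
[0.031, -0.05, -0.398, -4.407, -2.885, -0.129]
[0.031, -0.05, -0.398, -4.777, -13.546, -0.158]
[0.957, 5.907, -3.426, -3.332, -18.245, 0.898]
```

{"name": "send_rows", "arguments": {
  "commands": [
    [0,0,0,-0.4,-0.2,0,0],
    [0,0,0,-1.1,-0.7,0,0],
    [0,0,-0.1,-1.9,-1.2,0,0],
    [0,0,-0.2,-2.7,-1.7,0,0],
    [0,0,-0.3,-3.5,-2.3,0,0],
    [0,0,-0.4,-4.2,-2.9,0,0],
    [0,0,-0.4,-4.5,-3.8,0,0],
    [0,0,-0.4,-4.6,-4.8,0,0],
    [0,0,-0.4,-4.6,-5.8,0,0],
    [0,0,-0.4,-4.7,-6.8,0,0],
    [0,0,-0.4,-4.7,-7.8,0,0],
    [0,0,-0.4,-4.7,-8.8,0,0],
    [0,0,-0.4,-4.7,-9.8,0,0],
    [0,0,-0.4,-4.8,-10.8,0,0],
    [0,0,-0.4,-4.8,-11.8,0,0],
    [0,0,-0.4,-4.8,-12.6,0,0],
    [0,0,-0.4,-4.8,-13.2,0,0],
    [0,0,-0.4,-4.8,-13.5,0,0],
    [0,0,-0.4,-4.8,-13.5,0,0]
  ]
}}

```text
time_s: 14.77
position: [0.4177, 0.2004, 0.2737]
tcp_rot: [[1.0, 0.003, -0.001], [0.003, -1.0, -0.0], [-0.001, 0.0, -1.0]]
force: [-0.3, 0.0, -1.0]
opening: 0.183
grasp_force: 30.0
```

```bash
python3 - <<'E'
from h import *
F,R,ez=foc((.656,.3915,.1976),15.6)
t=np.array([F[0]-.058,F[1]-.016,.165])+.096*ez;print(row(t,R),read_state()["joint_positions"])
E
```

```text
[0.808, 5.98, -3.019, 1.703, -4.624, 0.849] [1.17665648e+01 1.38580546e+01 1.00581710e+02 1.20705876e-02
 6.56437461e+01 1.01608117e+02]
```

{"name": "send_rows", "arguments": {
  "commands": [
    [0.04,0.3,-0.15,0.1,-0.3,0.05,0],
    [0.12,0.9,-0.45,0.3,-0.8,0.1,0],
    [0.2,1.5,-0.75,0.4,-1.2,0.2,0],
    [0.28,2.1,-1.05,0.6,-1.7,0.3,0],
    [0.36,2.7,-1.4,0.8,-2.2,0.4,0],
    [0.44,3.3,-1.7,1,-2.6,0.5,0],
    [0.52,3.9,-2,1.1,-3,0.55,0],
    [0.6,4.5,-2.3,1.3,-3.5,0.6,0],
    [0.7,5.1,-2.6,1.5,-4,0.7,0],
    [0.76,5.6,-2.85,1.6,-4.4,0.8,0],
    [0.8,6,-3,1.7,-4.6,0.85,0],
    [0.8,6,-3,1.7,-4.6,0.85,0],
    [0.8,6,-3,1.7,-4.6,0.85,0]
  ]
}}

```text
time_s: 15.85
position: [0.4688, 0.336, 0.2481]
tcp_rot: [[0.835, 0.264, 0.483], [0.23, -0.965, 0.13], [0.5, 0.002, -0.866]]
force: [-0.5, -0.3, -0.1]
opening: 0.187
grasp_force: 30.0
```

```bash
python3 - <<'E'
from h import *
import pickle
s=read_state();w=optics.capture("wrist");T=wristT(w,s);c=optics.capture("scene");t=optics.capture("top")
pickle.dump((s,w,T,c,t),open("r6.pkl","wb"));print(s["position"])
L=(.656,.3915,.1976);print(proj(w,L,T),proj(c,L),proj(t,L))
ims=[]
W=cv2.resize(w["image"],(480,300),interpolation=cv2.INTER_AREA)
a=w["image"][0:170,230:430];ims
x,y=(proj(c,(.61,.38,.19))-[33,25]).astype(int);X,Y=(proj(t,L)-[20,25]).astype(int);print(x,y,X,Y)
A=cv2.resize(w["image"][0:300,180:480],(400,400),interpolation=cv2.INTER_CUBIC)
A=cv2.resize(w["image"][0:200,187:453],(798,600),interpolation=cv2.INTER_CUBIC)[:300]
# layout: wrist top-strip 3x (266x100), below scene 6x and top 6x
B=cv2.resize(c["image"][y:y+50,x:x+66],(396,300),interpolation=cv2.INTER_CUBIC)
C=cv2.resize(t["image"][Y:Y+50,X:X+67],(402,300),interpolation=cv2.INTER_CUBIC)
cv2.imwrite("pics/r6.png",np.vstack([A,np.hstack([B,C])]))
E
```

```text
[0.46882616 0.33595455 0.24805819]
[313.2249391   43.45234281] [198.42353054 256.6040338 ] [169.70252295 164.19932168]
185 240 149 139
```

```bash
python3 - <<'E'
from h import *
import pickle
s,w,T,c,t=pickle.load(open("r6.pkl","rb"))
tip=s["position"]+.096*s["tcp_rot"][:,2];print(tip,proj(w,tip,T),proj(c,tip),proj(t,tip))
A=cv2.resize(w["image"][0:200,246:379],(399,600),interpolation=cv2.INTER_CUBIC)
B=cv2.resize(c["image"][225:275,175:241],(396,300),interpolation=cv2.INTER_CUBIC)
C=cv2.resize(t["image"][135:185,150:216],(396,300),interpolation=cv2.INTER_CUBIC)
cv2.imwrite("pics/r7.png",np.hstack([A,np.vstack([B,C])]))
E
```

```text
[0.51517432 0.34846349 0.16492352] [317.93110013 207.67869037] [262.22366757 282.83178147] [186.76695383 220.47822977]
```

View pics/r7.png

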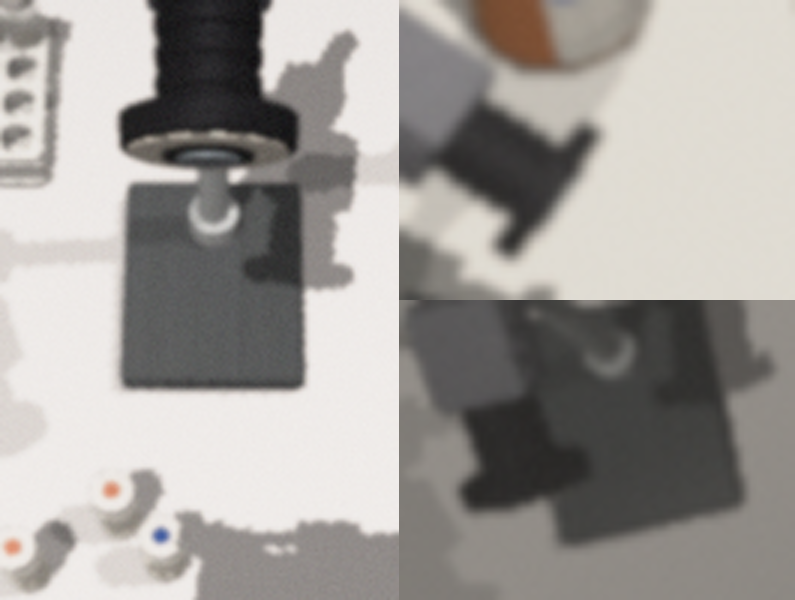

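In this view the lens glass is at wrist crop (208,155), scene crop (555,193) and top crop (527,482). The camera foot's corners are at wrist crop (130,185), (302,185), (122,385) and (303,388).

```bash
python3 - <<'E'
from h import *
import pickle
s,w,T,c,t=pickle.load(open("r6.pkl","rb"))
np.set_printoptions(precision=4,suppress=True)
W=lambda x,y:(246+x/3,y/3);S=lambda x,y:(175+(x-399)/6,225+y/6);P=lambda x,y:(150+(x-399)/6,135+(y-300)/6)
rs=[ray(w,W(208,155),T),ray(c,S(555,193)),ray(t,P(527,482))]
L=tri(rs);print("lens",L,[tri(rs[:2]),tri(rs[::2]),tri(rs[1:])])
print((proj(w,L,T)-[246,0])*3,(proj(c,L)-[175,225])*6+[399,0],(proj(t,L)-[150,135])*6+[399,300])
C=[atz(w,W(*p),.014,T) for p in((130,185),(302,185),(303,388),(122,385))];print(np.array(C))
an=lambda v:np.degrees(np.arctan2(v[1],v[0]))
print("yaw",an(C[0]-C[3]),an(C[1]-C[2]),an(C[0]-C[1])-90,an(C[3]-C[2])-90)
a,b=atz(t,P(465,492),.2),atz(t,P(585,465),.2);print("ring yaw top",an(a-b)-90,np.linalg.norm(a-b))
a,b=atz(w,W(120,130),.198,T),atz(w,W(298,130),.198,T);print("ring yaw wrist",an(a-b)-90,np.linalg.norm(a-b),(a+b)/2)
g=atz(w,W(212,212),.014,T);print("post base",g)
E
```

```text
lens [0.6532 0.3882 0.1931] [array([0.6519, 0.3881, 0.1941]), array([0.6546, 0.3895, 0.1898]), array([0.6534, 0.388 , 0.1941])]
[209.6762 151.1155] [554.0116 195.0345] [528.0293 484.0464]
[[0.771  0.4668 0.014 ]
 [0.7956 0.3772 0.014 ]
 [0.6787 0.3476 0.014 ]
 [0.6561 0.4366 0.014 ]]
yaw 14.711588196701816 14.217889746786089 15.358779817337023 14.288827977287724
ring yaw top 14.177611067266625 0.05262857446876058
ring yaw wrist 15.356138450716983 0.0543974693121818 [0.6564 0.3893 0.198 ]
post base [0.7663 0.4196 0.014 ]
```

```bash
python3 - <<'E'
from h import *
F,R,ez=foc((.653,.3883,.1935),14.6);t=F+.096*ez;print(F,t,row(t,R))
E
```

```text
[0.56919393 0.36647015 0.1435    ] [0.52274389 0.35437082 0.22663844] [-0.058, -0.036, 0.119, 1.224, -0.113, 1.585]
```

{"name": "send_rows", "arguments": {
  "commands": [
    [0,0,0,0.1,0,0.15,0],
    [0,0,0,0.3,0,0.4,0],
    [0,0,0.05,0.5,-0.05,0.7,0],
    [0,0,0.1,0.8,-0.1,1,0],
    [-0.05,-0.03,0.12,1,-0.1,1.3,0],
    [-0.05,-0.03,0.12,1.15,-0.11,1.5,0],
    [-0.05,-0.03,0.12,1.22,-0.11,1.58,0],
    [-0.05,-0.03,0.12,1.22,-0.11,1.58,0],
    [-0.05,-0.03,0.12,1.22,-0.11,1.58,0],
    [-0.05,-0.03,0.12,1.22,-0.11,1.58,0]
  ]
}}

```text
time_s: 16.83
position: [0.5214, 0.355, 0.2262]
tcp_rot: [[0.838, 0.254, 0.483], [0.22, -0.967, 0.127], [0.5, -0.001, -0.866]]
force: [0.1, 0.7, -0.1]
opening: 0.181
grasp_force: 30.0
```

```bash
python3 - <<'E'
from h import *
import pickle
s=read_state();c=optics.capture("scene");pickle.dump((s,c),open("r8.pkl","wb"))
F,R,ez=foc((.653,.3883,.1935),14.6);print(row(F+.096*ez,R),s["grasp_force"],s["force"])
_,_,_,c0,_=pickle.load(open("r6.pkl","rb"))
d=cv2.cvtColor(cv2.absdiff(c["image"],c0["image"]),cv2.COLOR_BGR2GRAY)
z=s["tcp_rot"][:,2]
for h in(0,.02,.04,.06):
    p=s["position"]+(.096-h)*z;print(h,proj(c,p))
x,y=proj(c,s["position"]+.096*z).astype(int)
for r in range(y-14,y+10):print(r,x-16,d[r,x-16:x+18].tolist())
E
```

```text
[-0.018, -0.001, 0.017, 0.036, 0.032, 0.012] 29.98728519771248 [ 0.06420771  0.65561729 -0.08614732]
0 [239.22891676 282.96884609]
0.02 [242.4386188  279.67757677]
0.04 [245.74657177 276.2855713 ]
0.06 [249.15741494 272.78807361]
268 223 [3, 1, 1, 2, 2, 2, 2, 2, 2, 1, 2, 2, 2, 2, 18, 49, 89, 125, 148, 154, 153, 148, 139, 135, 144, 149, 156, 157, 156, 157, 155, 157, 156, 155]
269 223 [3, 1, 2, 2, 3, 2, 2, 1, 1, 3, 2, 2, 1, 12, 41, 84, 126, 149, 157, 156, 155, 151, 142, 138, 144, 151, 154, 158, 157, 157, 156, 156, 156, 156]
270 223 [2, 2, 3, 3, 3, 2, 2, 2, 1, 2, 1, 0, 10, 34, 75, 122, 154, 161, 160, 155, 154, 152, 149, 147, 150, 153, 156, 158, 158, 155, 157, 158, 158, 156]
271 223 [3, 2, 2, 1, 2, 3, 2, 2, 2, 2, 1, 8, 32, 70, 115, 151, 163, 163, 161, 157, 156, 154, 155, 155, 154, 156, 157, 156, 157, 156, 157, 155, 152, 149]
272 223 [1, 2, 2, 2, 1, 1, 3, 2, 2, 0, 6, 27, 66, 111, 149, 166, 168, 167, 164, 159, 158, 155, 154, 154, 155, 154, 152, 153, 155, 156, 155, 150, 137, 125]
273 223 [2, 2, 1, 2, 2, 1, 3, 2, 3, 2, 19, 54, 102, 145, 167, 171, 171, 168, 166, 163, 159, 157, 156, 156, 153, 
[... 1982 characters left out ...]
6, 83]
287 223 [3, 3, 2, 1, 6, 21, 43, 60, 69, 78, 85, 87, 86, 88, 87, 87, 88, 87, 87, 86, 88, 88, 86, 85, 84, 85, 74, 62, 62, 72, 81, 84, 85, 85]
288 223 [1, 1, 0, 5, 21, 45, 69, 81, 84, 87, 88, 87, 86, 87, 88, 88, 86, 88, 89, 88, 87, 87, 81, 68, 58, 51, 38, 30, 35, 48, 64, 75, 83, 85]
289 223 [1, 1, 4, 17, 44, 69, 81, 87, 88, 88, 87, 88, 88, 87, 88, 88, 87, 89, 87, 87, 85, 83, 68, 43, 26, 19, 12, 9, 13, 24, 42, 58, 72, 81]
290 223 [3, 0, 9, 35, 65, 82, 87, 89, 87, 87, 89, 88, 87, 88, 88, 87, 87, 86, 88, 87, 86, 76, 52, 22, 7, 3, 2, 1, 2, 7, 19, 33, 49, 66]
291 223 [1, 6, 25, 53, 77, 87, 88, 88, 88, 88, 88, 89, 88, 86, 88, 87, 88, 87, 88, 87, 78, 61, 35, 11, 0, 0, 2, 2, 0, 2, 6, 11, 24, 39]
```

```bash
python3 - <<'E'
from h import *
import pickle
s=read_state();w=optics.capture("wrist");T=wristT(w,s)
_,w3,T3,_,_=pickle.load(open("r3.pkl","rb"))
g=cv2.cvtColor(w["image"],6);g3=cv2.cvtColor(w3["image"],6)
for r in range(196,236,2):print(r,g3[r,304:338:2].tolist(),g[r,304:338:2].tolist())
tip=s["position"]+.096*s["tcp_rot"][:,2]
for d in((0,0,0),(0.01,0,0),(0,.01,0)):print(proj(w,tip+s["tcp_rot"]@np.array(d),T))
E
```

```text
196 [252, 252, 252, 252, 252, 252, 252, 252, 252, 252, 252, 252, 252, 252, 252, 252, 252] [238, 213, 156, 144, 146, 148, 144, 147, 146, 144, 148, 146, 142, 146, 143, 142, 147]
198 [252, 252, 252, 252, 252, 252, 252, 252, 252, 252, 252, 252, 252, 252, 252, 252, 252] [239, 208, 151, 149, 145, 147, 148, 146, 144, 146, 145, 148, 145, 146, 143, 147, 144]
200 [252, 252, 252, 252, 252, 252, 252, 252, 252, 252, 252, 252, 252, 252, 252, 252, 252] [239, 222, 161, 146, 147, 148, 148, 146, 145, 146, 143, 146, 147, 146, 144, 147, 144]
202 [252, 252, 252, 252, 252, 252, 252, 251, 250, 251, 252, 252, 252, 251, 248, 248, 251] [237, 200, 152, 149, 146, 147, 145, 146, 145, 145, 144, 148, 145, 148, 146, 144, 147]
204 [252, 252, 252, 252, 252, 252, 244, 222, 209, 230, 248, 252, 250, 244, 205, 195, 238] [229, 176, 150, 146, 146, 145, 145, 145, 142, 148, 143, 144, 144, 143, 144, 145, 142]
206 [252, 252, 253, 252, 252, 243, 173, 117, 121, 133, 202, 243, 227, 192, 173, 174, 188] [181, 151, 148, 149, 143, 143, 139, 137, 137, 140, 146, 147, 145, 147, 144, 147, 142]
208 [252, 252, 252, 252, 250, 210, 125, 107,
[... 1640 characters left out ...]
2, 252, 250, 244, 195, 150, 124, 95, 83, 84, 77, 79, 51, 43, 47, 75, 146] [141, 135, 143, 130, 85, 69, 72, 76, 76, 85, 146, 203, 233, 227, 219, 231, 225]
230 [249, 248, 238, 179, 97, 76, 75, 69, 71, 72, 67, 68, 58, 48, 41, 70, 144] [162, 150, 140, 124, 78, 64, 72, 74, 76, 78, 116, 175, 230, 238, 239, 239, 233]
232 [243, 232, 164, 88, 72, 73, 70, 72, 74, 72, 69, 67, 61, 57, 45, 59, 151] [222, 199, 114, 74, 61, 66, 76, 76, 78, 72, 73, 90, 154, 223, 237, 238, 239]
234 [219, 128, 82, 72, 71, 70, 70, 73, 69, 70, 71, 70, 67, 65, 60, 55, 163] [233, 171, 75, 61, 58, 65, 72, 74, 72, 76, 78, 75, 81, 136, 217, 236, 238]
[317.93420725 207.68749916]
[317.92052413 197.0034502 ]
[328.98301114 207.68362161]
```

```bash
python3 - <<'E'
from h import *
s=read_state();w=optics.capture("wrist");T=wristT(w,s);R=s["tcp_rot"]
cap=s["position"]+R@np.array([.028,0,.0035])
print("cap",proj(w,cap,T),"3mm lower",proj(w,cap+R[:,2]*.003,T),"3mm in y",proj(w,cap+R[:,1]*.003,T))
F,Rf,ez=foc((.653,.3883,.1935),14.6);print(row(F+.096*ez,Rf),s["qvel"].round(2),s["grasp_force"],s["time_s"])
E
```

```text
cap [317.41324813 207.87157554] 3mm lower [317.43647456 206.39251585] 3mm in y [322.57349303 207.86977814]
[-0.02, -0.007, 0.016, 0.028, 0.033, 0.017] [ 0.03 -0.11 -0.13 -0.04 -0.08  0.01] 29.9874387960881 16.9333
```

```bash
python3 -c "
from h import *
print(bot.hand_in())"
```

```text
the job is handed in; nothing more can be done
None
```

I handed the job in with the rinsed electrode seated and released in tube 2 and the filler electrode held steady at the focus point, stub towards the lens; the filler tip was hidden from the cameras, so its position there comes from the arm's pose and grip height, and no verdict came back.

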